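# Close the loaded exposure unit and start it

### The job

The copper plate is already on the glass of the UV exposure unit. Lower the lid gently until it is fully shut without shifting the plate, and only then, on the sloping control panel, press the square pump key and after it the large round start key, one at a time, each right down and let go. Do not press the small stop key, press no key while the lid is open, and leave the things around the unit where they are.

Things in the scene. Friction and masses are not known exactly. Their poses are not given: they have to be found in the camera images.
- unit: Grey tabletop UV exposure unit, fixed, 320 mm wide (y). In its frame (origin on the table; x away from the robot, within 13 degrees, z up), in mm: case x -70 to 130, rim at z 85, glass bed at z 81; the control panel slopes 40 degrees from the rim's front edge (x -70, z 85) down to (x -150, z 18), facing up and to -x.
- lid (a joint): Lid angle about the hinge along the rear edge, rad: 0 fully shut, 1.3 wide open; starts at 0.7 to 1.0. The hinge is stiff: the lid (0.7 kg) stays at any angle it is left at and does not fall shut; it takes about 1 to 5 N at the handle to bring down.
- lid_hinge (a point): Point on the hinge line at the middle of the rear edge; in the unit's frame x 130, y 0, z 85 mm. The hinge line runs along the unit's y.
- lid_handle (a point): Middle of the lid's bar handle: round steel bar, 12 mm thick, 210 mm long along the unit's y, on stand-offs at y +-97, its centre 36 mm off the lid's front face (lid 36 mm thick). In the lid's plane it is 240 mm from the hinge line and 19 mm above it. Shut: x -110, z 104 mm in the unit's frame, some 45 mm right above the keys, so reach them from the robot's side, tool tilted like the panel.
- pump_key_top (a point): Centre of the top of the pump key: square, 26 mm, grey, in a steel bezel; at the left end (unit's +y) of the row of three keys. At x -116, y 75, z 59 mm in the unit's frame; 10 mm off the panel, bezel 4 mm. Site z axis: the panel's normal, 40 degrees from vertical towards the unit's -x; the key goes down along -z.
- pump_key (a joint): Travel of the pump key, m: 0 up, 0.006 fully down; springs back. It takes 1.5 N to start and 5 N to bring it fully down.
- stop_key_top (a point): Centre of the top face of the stop key: round, 20 mm in diameter, the small one in the middle of the row (x -116, y 0, z 59 mm in the unit's frame); not to be pressed. Axes as for the pump key.
- stop_key (a joint): Travel of the stop key, m: 0 up, 0.006 fully down; same spring.
- start_key_top (a point): Centre of the top face of the start key: round, 34 mm in diameter, the large one at the right end (unit's -y) of the row (x -116, y -75, z 59 mm in the unit's frame). Axes as for the pump key.
- start_key (a joint): Travel of the start key, m: 0 up, 0.006 fully down; same spring and same forces as the pump key.
- plate: Copper plate 75 x 105 x 3 mm, loose, lying flat on the glass bed inside the unit. Origin at the centre of its underside.
- ink_tin: Bystander: shut steel ink tin, 84 mm in diameter, 75 mm high, standing on the unit's left. Origin at the centre of its underside.
- jar: Bystander: glass jar, 66 mm in diameter, 100 mm high, standing on the unit's right. Origin at the centre of its underside.
- mug: Bystander: white mug, 80 mm in diameter, 90 mm high, with a handle. Origin at the centre of its underside.
- brayer: Bystander: ink roller lying on the table, roller 38 mm thick and 100 mm long, wooden handle 165 mm overall to its -x. Origin on the table under the roller.
- palette_knife: Bystander: palette knife about 200 mm long and under 30 mm high, lying flat in front of the right half of the control panel. Origin under its middle.
- offcut: Bystander: copper offcut 60 x 90 x 4 mm lying flat in front of the unit's control panel. Origin at the centre of its underside.
- loupe: Bystander: black magnifier, 44 mm in diameter, 45 mm high. Origin at the centre of its underside.
Not all that is in view belongs to the job. What is shaped like the plate but blue or grey is not meant.

How it is judged:
On the way, in this order (a step that is already met when the one before it is completed fails the run):
1. the lid is fully shut, with no key touched (value of joint lid below 0.04 rad and value of joint each of pump_key, stop_key, start_key below 0.0015 m), for 0.2 s.
2. the pump key is pressed down, alone, with the lid shut (value of joint lid below 0.04 rad and value of joint pump_key above 0.004 m and value of joint each of stop_key, start_key below 0.0015 m), for 0.05 s.
3. the start key is pressed down, alone, with the lid shut (value of joint lid below 0.04 rad and value of joint start_key above 0.004 m and value of joint each of stop_key, pump_key below 0.0015 m), for 0.05 s.
At the end, for the whole second after the job is handed in: The lid is shut (within 0.04 rad, about 10 mm at the handle), all three keys are up again (within 1.5 mm), the plate lies within 15 mm of where it was on the glass, every bystander is within 30 mm of where it stood, and nothing moves (all of step 1 and distance of plate from where it was at the start of the episode below 0.015 m and distance of each of ink_tin, jar, mug, brayer, palette_knife, offcut, loupe from where it was at the start of the episode below 0.03 m and linear speed of each of plate, ink_tin, jar, mug, brayer, palette_knife, offcut, loupe below 0.02 m/s); the robot touches nothing.
It fails at once if a key is pressed while the lid is open (value of joint lid above 0.06 rad and value of joint any of pump_key, stop_key, start_key above 0.003 m).
It fails at once if the stop key is pressed (value of joint stop_key above 0.003 m).
It fails at once if the lid is slammed (faster than 2 rad/s in the last 0.3 rad) (value of joint lid below 0.3 rad and velocity of joint lid below -2 rad/s).
It fails at once if the plate is shifted by more than 15 mm (distance of plate from where it was at the start of the episode above 0.015 m).
It fails at once if a bystander is moved by more than 30 mm (not (distance of ink_tin from where it was at the start of the episode below 0.03 m) or not (distance of jar from where it was at the start of the episode below 0.03 m) or not (distance of mug from where it was at the start of the episode below 0.03 m) or not (distance of brayer from where it was at the start of the episode below 0.03 m) or not (distance of palette_knife from where it was at the start of the episode below 0.03 m) or not (distance of offcut from where it was at the start of the episode below 0.03 m) or not (distance of loupe from where it was at the start of the episode below 0.03 m)).
It also fails if it takes over 64 s, if anything falls off the work surface, if the arm or the gripper's body presses on something with over 40 N, if the wrist force passes 120 N, or if a joint passes its speed limit or range.

### The arm

A 6-joint arm with a two-finger parallel gripper is mounted at the origin on the work surface. World frame = base frame: x ahead of the robot, y to its left, z up, the work surface at z = 0. Lengths are in m, angles in rad, forces in N, time in s.
With the tool pointing down it reaches from about 0.25 to 0.725 m from the base axis. Payload 4 kg.
Tool frame: the origin (TCP) lies on the centre line of the jaws, within the pads' length; the fingertips stand 22 mm ahead of it and the grasp point (between the pads) lies 3 mm ahead of it (bot.tip_reach is the distance from the TCP to the fingertips, in m); z points along the fingers, y is the line along which they close (so a half turn about z gives the same grasp; the last joint's range is limited). The gripper opens to 85 mm and grips with 20 to 120 N. Pads are 22 mm wide; open, the fingers measure 114 mm over their backs; the gripper's body (76 mm by 85 mm) begins 54 mm behind the grasp point. The pads swing forward as they close: fully open they stand 13 mm farther back than shut.
Start: joints at [-1.161, 0.241, 0.005, 1.335, 0, 1.571], TCP at [0.199, -0.459, 0.253] pointing down, gripper open.
Joint ranges: [-2.72, 2.72], [-1.05, 1.87], [-1.09, 1.28], [-1.99, 2.15], [-1.42, 1.44], [-3.14, 3.14]. Speed limits (rad/s): [2.79, 2.79, 3.14, 3.14, 3.14, 3.14].

### API

Orientations are given as a unit quaternion [x, y, z, w].
In Python, from workcell import bot gives the robot as it stands. The module is installed in compiled form; this text tells all that it offers.
- The arm moves only by the tool apply_moves, never from a script. Its argument "commands" is a list of rows, each a list of 4 numbers: the shift along the tool's x, y, z scaled (see below), then the turn about the tool's z scaled (see below). In form: [[tx, ty, tz, roll], ...]. A call has exactly 5 rows; each row shifts and turns the commanded pose from where the row before left it, along the tool's axes as they then stand; what a row does not reach is not made up. The controller multiplies each number of a shift by 20 mm and each number of a turn by 60 degrees. A row lasts 1/12 s, in which the tool goes at most 41.7 mm and 7.16 degrees, less where a joint would pass 70% of its speed; a pose out of reach is approached as far as the arm can. A call with a number of a shift or a turn outside -1 to 1 is refused whole. A call with a gripper value outside its range is refused whole. "claw" is the closure, from 0 (fully open) to 1 (shut), set as the call begins (left out, the last holds). The fingers move at their own pace and stop on an object; the grip force is fixed at half the most. Time passes only in rows, so rows that do not move let the fingers close, or fill a call up. It gives the time, the measured TCP pose, the force, the opening and the grip force at its end, in the units of the state.
- bot.get_obs(): the state, without advancing time (a new reading comes with each control period).
- bot.camera(name): name is "side" or "top"; returns a dict with "image" (400x640x3 uint8, blue, green, red), "camera_matrix" (3x3 intrinsics, pixels), "R" (3x3) and "t" (3): a world point X has camera coordinates R X + t. Camera axes: x right, y down, z forward; pixel columns grow to the right and rows downward; lengths in m; the calibration is good to about 2 mm. A picture is of the moment at which its call begins. There is no depth.
- bot.job_done(): hands the job in; it is judged then, once.
The state is a dict: "clock": time; "joint_pos": joint angles; "joint_vel": joint speeds; "tau": joint torques, N m; "eef_pos": TCP position; "tool_rot": TCP orientation; "ft_force": force on the tool from outside, world axes, zero at the start; "ft_torque": the same for the moment, N m; "grip_width": finger opening in m; "grasp_force": force on a finger pad.
Only numpy, scipy, OpenCV 4.12 (cv2) and the standard library are available. Lean on these libraries where they do the work, as an engineer would, in place of code of your own. Each camera call takes 0.05 s, during which the arm holds its last target. There are 200 camera calls.

## Working session

There is one attempt and no reset: what is moved stays moved. The work goes in short steps, Python scripts to look and compute and a tool call to move; the robot and the scene stay as the last step left them, time stands still between calls to the robot, and variables do not carry over. Pictures are saved under pics/ and viewed, at most 10 in all, crops included, and the job is handed in when it is done.

Besides the shell and the picture viewer there is one more tool, called after "Call:" as a command line: name --pt "numbers of a row" for each row, then --argument value for the rest. apply_moves: Moves the arm, as the interface text tells. Shifts and turns lie within -1 to 1; 1 stands for 20 mm of shift or 60 degrees of turn. Its arguments: {"type":"object","properties":{"commands":{"type":"array","items":{"type":"array","items":{"type":"number","minimum":-1,"maximum":1}}},"claw":{"type":"number"}},"required":["commands"]}

```bash
mkdir -p pics; python3 - <<'E'
from workcell import bot
import cv2,numpy as np
o=bot.get_obs();print({k:np.round(v,3) for k,v in o.items()},bot.tip_reach)
for n in("side","top"):
    c=bot.camera(n);cv2.imwrite(f"pics/{n}0.png",c["image"]);print(n,c["camera_matrix"],c["R"],c["t"],-c["R"].T@c["t"])
E
```

```text
{'clock': np.float64(0.0), 'joint_pos': array([-1.161,  0.241,  0.004,  1.335, -0.   ,  1.571]), 'joint_vel': array([-0.   , -0.   ,  0.001,  0.   ,  0.   ,  0.   ]), 'tau': array([-1.0000e-03, -3.7231e+01,  2.5241e+01,  1.7000e-02, -0.0000e+00,
       -0.0000e+00]), 'eef_pos': array([ 0.199, -0.458,  0.252]), 'tool_rot': array([ 0.979,  0.203, -0.   , -0.001]), 'ft_force': array([-0.777, -0.026, -0.027]), 'ft_torque': array([-0.03 , -0.003, -0.001]), 'grasp_force': np.float64(0.0), 'grip_width': np.float64(0.085)} 0.022
side [[500.75005863   0.         315.51086438]
 [  0.         500.75005863 199.36007698]
 [  0.           0.           1.        ]] [[-0.86879348 -0.49493619 -0.01536396]
 [-0.28853311  0.53120901 -0.79659628]
 [ 0.40242581 -0.68764464 -0.60431641]] [0.48935254 0.25585216 1.51158594] [-0.10933307  1.14572128  1.12480546]
top [[409.32352887   0.         318.37331979]
 [  0.         409.32352887 200.99455925]
 [  0.           0.           1.        ]] [[-0.02453762 -0.9996761   0.00675277]
 [-0.98001753  0.02272024 -0.19760927]
 [ 0.19739184 -0.01146669 -0.98025761]] [-0.00117959  0.55313861  1.10060898] [ 3.24805366e-01 -1.12631202e-03  1.18819361e+00]
```

View pics/side0.png

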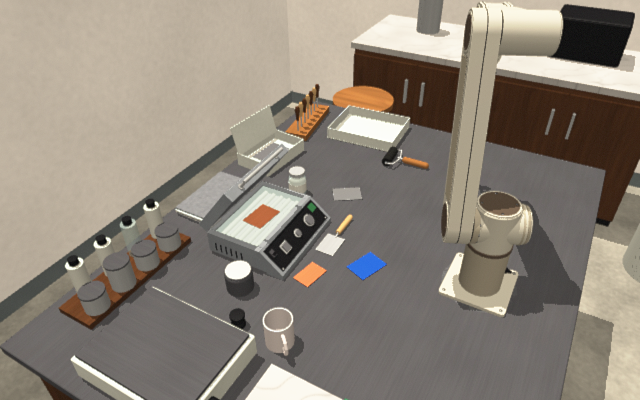

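View pics/top0.png

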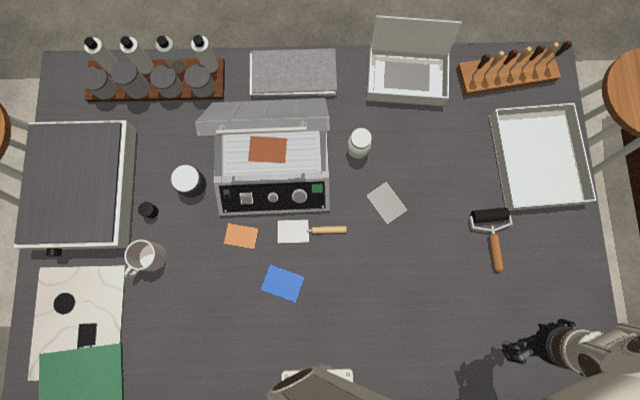

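The side view shows the unit at about (270,225) with the lid open and the keys at (286,246), (298,233) and (309,220). The top view shows the keys at (247,198), (273,197) and (299,196), with the orange plate on the glass at (267,150). I'll zoom in on both.

```bash
python3 - <<'E'
import cv2,numpy as np
a=cv2.imread("pics/side0.png")[130:280,170:345];b=cv2.imread("pics/top0.png")[90:220,190:340]
a=cv2.resize(a,None,fx=3.9,fy=3.9,interpolation=cv2.INTER_CUBIC);b=cv2.resize(b,None,fx=4.6,fy=4.6,interpolation=cv2.INTER_CUBIC)
cv2.imwrite("pics/a.png",a);cv2.imwrite("pics/b.png",b)
E
```

```text
(no output)
```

View pics/a.png

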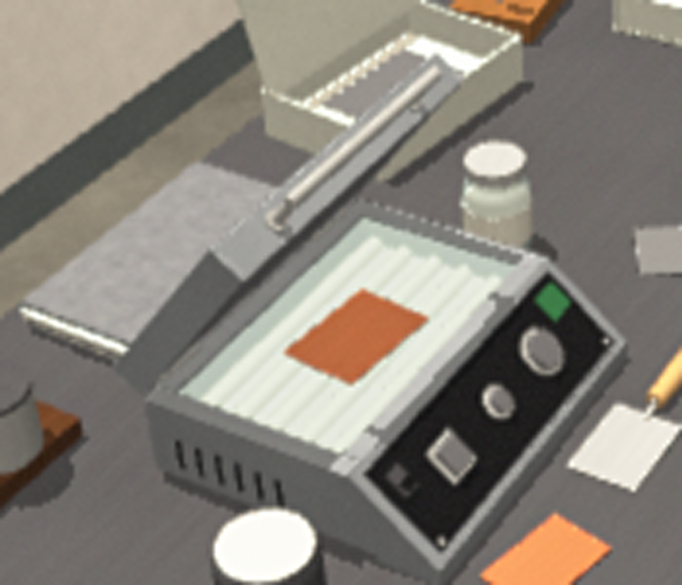

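View pics/b.png

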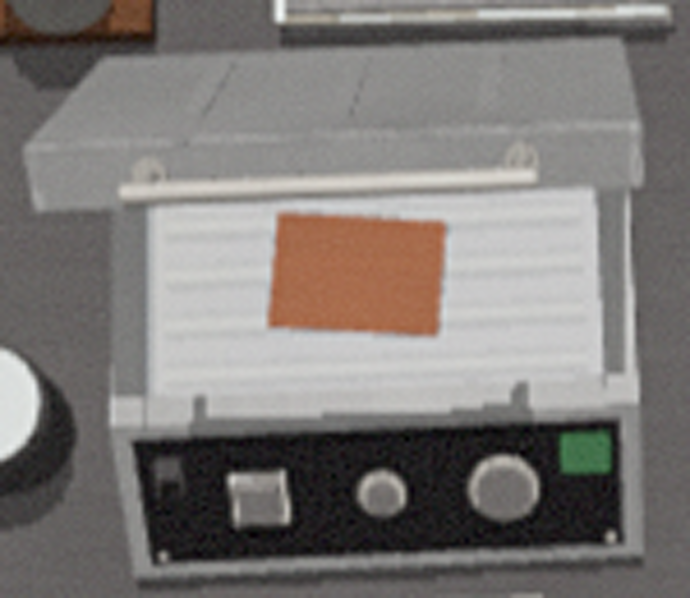

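The crops show pump, stop and start at (449,455), (497,401) and (541,352) in the side crop, and at (261,499), (382,494) and (505,487) in the top crop. The handle ends are at (437,68)/(275,216) in the side crop and (536,177)/(122,192) in the top crop. Next I'll fit the unit pose and the lid angle.

```bash
cat > fit.py <<'E'
from workcell import bot
import cv2,numpy as np
from scipy.optimize import least_squares
C={n:bot.camera(n) for n in("side","top")}
def proj(n,X):
    c=C[n];q=np.atleast_2d(X)@c["R"].T+c["t"];q=q@c["camera_matrix"].T;return q[:,:2]/q[:,2:]
A=lambda p:np.array(p)/3.9+[170,130]
B=lambda p:np.array(p)/4.6+[190,90]
keyS,keyT=A([(449,455),(497,401),(541,352)]),B([(261,499),(382,494),(505,487)])
hS,hT=A([(275,216),(437,68)]),B([(122,192),(536,177)])
K=np.array([[-.116,.075,.059],[-.116,0,.059],[-.116,-.075,.059]])
def W(P,p):
    c,s=np.cos(p[2]),np.sin(p[2]);return P@np.array([[c,-s,0],[s,c,0],[0,0,1]]).T+[p[0],p[1],0]
def H(a,ys):
    x=.130-.240*np.cos(a)+.019*np.sin(a);z=.085+.240*np.sin(a)+.019*np.cos(a)
    return np.array([[x,y,z] for y in ys])
def res(p):
    h=W(H(p[3],[.105,-.105]),p);k=W(K,p)
    return np.concatenate([proj("side",k)-keyS,proj("top",k)-keyT,proj("side",h)-hS,proj("top",h)-hT]).ravel()
if __name__=="__main__":
    r=least_squares(res,[.45,.1,0,.85]);p=r.x
    print(np.round(p,4),np.round(r.fun.reshape(-1,2),1))
    print("keys",W(K,p).round(4),"handle",W(H(p[3],[.035,0]),p).round(4),"shut",W(H(0,[.035,0]),p).round(4))
    np.save("p.npy",p)
E
python3 fit.py
```

```text
[0.6815 0.1165 0.0164 0.9038] [[-0.1 -0.6]
 [-0.3 -0.6]
 [-0.2 -1.1]
 [-0.9 -0. ]
 [-0.6  0. ]
 [-0.7  0.5]
 [ 2.2 -2.8]
 [-1.2  1.6]
 [-0.2  0.1]
 [ 0.1  0.1]]
keys [[0.5642 0.1896 0.059 ]
 [0.5655 0.1146 0.059 ]
 [0.5667 0.0397 0.059 ]] handle [[0.6773 0.1515 0.2853]
 [0.6779 0.1165 0.2853]] shut [[0.5709 0.1497 0.104 ]
 [0.5715 0.1147 0.104 ]]
```

Call:
apply_moves --pt "0 0 -1 0.1" --pt "0 0 -1 0.1" --pt "0 0 -1 0.1" --pt "0 0 -1 0.075" --pt "0 0 -1 0" --claw 1

```text
clock: 0.62
eef_pos: [0.1991, -0.4584, 0.354]
tool_rot: [1.0, 0.007, -0.0, -0.0]
ft_force: [0.5, -0.1, 0.4]
grip_width: 0.0259
grasp_force: 0.0
```

Call:
apply_moves --pt "0.8 -1 0 0" --pt "0.8 -1 0 0" --pt "0.8 -1 0 0" --pt "0.8 -1 0 0" --pt "0.8 -1 0 0"

```text
clock: 1.03
eef_pos: [0.2779, -0.3562, 0.3531]
tool_rot: [1.0, 0.008, -0.0, -0.0]
ft_force: [0.0, -0.6, 0.7]
grip_width: -0.0
grasp_force: 0.0
```

Call:
apply_moves --pt "0.8 -1 0 0" --pt "0.8 -1 0 0" --pt "0.8 -1 0 0" --pt "0.8 -1 0 0" --pt "0.8 -1 0 0"

```text
clock: 1.45
eef_pos: [0.3562, -0.2547, 0.3532]
tool_rot: [1.0, 0.009, -0.0, -0.0]
ft_force: [0.6, 0.8, -0.2]
grip_width: -0.0003
grasp_force: 0.0
```

Call:
apply_moves --pt "0.8 -1 0 0" --pt "0.8 -1 0 0" --pt "0.8 -1 0 0" --pt "0.8 -1 0 0" --pt "0.8 -1 0 0"

```text
clock: 1.87
eef_pos: [0.4345, -0.1534, 0.3532]
tool_rot: [1.0, 0.009, -0.0, -0.0]
ft_force: [-0.0, -0.0, -0.3]
grip_width: 0.0002
grasp_force: 0.0
```

Call:
apply_moves --pt "0.8 -1 0 0" --pt "0.8 -1 0 0" --pt "0.8 -1 0 0" --pt "0.8 -1 0 0" --pt "0.8 -1 0 0"

```text
clock: 2.28
eef_pos: [0.5128, -0.052, 0.3531]
tool_rot: [1.0, 0.009, -0.0, 0.0]
ft_force: [0.6, 0.1, 0.5]
grip_width: -0.0002
grasp_force: 0.0
```

Call:
apply_moves --pt "0.6 -1 0 0" --pt "0.6 -1 0 0" --pt "0.6 -1 0 0" --pt "0.6 -1 0 0" --pt "0.6 -1 0 0"

```text
clock: 2.7
eef_pos: [0.5714, 0.0311, 0.3531]
tool_rot: [1.0, 0.024, -0.001, -0.007]
ft_force: [-0.8, -1.3, -0.8]
grip_width: -0.0002
grasp_force: 0.0
```

```bash
python3 - <<'E'
from workcell import bot
o=bot.get_obs();print(o["joint_pos"].round(3),o["eef_pos"].round(4),o["tool_rot"].round(4))
E
```

```text
[0.047 0.38  0.454 1.646 0.015 3.141] [0.5714 0.0311 0.3531] [ 9.997e-01  2.400e-02 -6.000e-04 -7.400e-03]
```

Call:
apply_moves --pt "0 0 0 0" --pt "0 0 0 0" --pt "0 0 0 0" --pt "0 0 0 0" --pt "0 0 0 0"

```text
clock: 3.12
eef_pos: [0.5705, 0.029, 0.3538]
tool_rot: [1.0, 0.022, -0.0, -0.007]
ft_force: [-0.6, 0.2, -0.0]
grip_width: -0.0
grasp_force: 0.0
```

Call:
apply_moves --pt "0 0 0 -0.119" --pt "0 0 0 -0.119" --pt "0 0 0 -0.119" --pt "0 0 0 -0.119" --pt "0 0 0 -0.119"

```text
clock: 3.53
eef_pos: [0.5706, 0.0291, 0.3539]
tool_rot: [0.944, 0.331, 0.002, -0.007]
ft_force: [0.2, 0.2, -1.0]
grip_width: -0.0002
grasp_force: 0.0
```

Call:
apply_moves --pt "0 0 0 -0.119" --pt "0 0 0 -0.119" --pt "0 0 0 -0.119" --pt "0 0 0 -0.119" --pt "0 0 0 -0.119"

```text
clock: 3.95
eef_pos: [0.5706, 0.029, 0.3539]
tool_rot: [0.797, 0.604, 0.004, -0.006]
ft_force: [-0.4, -0.0, -0.1]
grip_width: 0.0002
grasp_force: 0.0
```

Call:
apply_moves --pt "0 0 0 -0.119" --pt "0 0 0 -0.119" --pt "0 0 0 -0.119" --pt "0 0 0 -0.119" --pt "0 0 0 -0.119"

```text
clock: 4.37
eef_pos: [0.5706, 0.029, 0.3539]
tool_rot: [0.573, 0.819, 0.006, -0.004]
ft_force: [0.8, 0.5, -0.5]
grip_width: 0.0004
grasp_force: 0.0
```

Call:
apply_moves --pt "0 0 0 -0.119" --pt "0 0 0 -0.119" --pt "0 0 0 -0.119" --pt "0 0 0 -0.119" --pt "0 0 0 -0.119"

```text
clock: 4.78
eef_pos: [0.5706, 0.029, 0.3539]
tool_rot: [0.295, 0.956, 0.007, -0.002]
ft_force: [0.3, -0.1, -0.5]
grip_width: -0.0002
grasp_force: 0.0
```

Call:
apply_moves --pt "0 0 0 -0.119" --pt "0 0 0 -0.119" --pt "0 0 0 -0.119" --pt "0 0 0 -0.119" --pt "0 0 0 -0.119"

```text
clock: 5.2
eef_pos: [0.5706, 0.0291, 0.3539]
tool_rot: [-0.012, 1.0, 0.007, -0.0]
ft_force: [-0.6, 0.5, 0.1]
grip_width: 0.0003
grasp_force: 0.0
```

```bash
cat > st.py <<'E'
from workcell import bot
import numpy as np
from scipy.spatial.transform import Rotation as Ro
p=np.load("p.npy");o=bot.get_obs();R=Ro.from_quat(o["tool_rot"]).as_matrix()
c,s=np.cos(p[2]),np.sin(p[2]);U=np.array([[c,-s,0],[s,c,0],[0,0,1]])
tip=o["eef_pos"]+R[:,2]*bot.tip_reach-[p[0],p[1],0]
print("j",o["joint_pos"].round(3));print("tip in unit mm",(U.T@tip*1000).round(1))
print("tool axes in unit (cols)\n",(U.T@R).round(4),"x-axis yaw deg",np.degrees(np.arctan2(*(U.T@R)[[1,0],0])).round(2))
E
python3 st.py
```

```text
j [0.044 0.377 0.452 1.646 0.014 0.019]
tip in unit mm [-112.3  -85.3  331.9]
tool axes in unit (cols)
 [[-1.000e+00 -8.400e-03 -0.000e+00]
 [-8.400e-03  9.999e-01  1.440e-02]
 [-1.000e-04  1.440e-02 -9.999e-01]] x-axis yaw deg -179.52
```

Call:
apply_moves --pt "-0.9 1 0 0" --pt "-0.9 1 0 0" --pt "-0.9 1 0 0" --pt "-0.9 1 0 0" --pt "-0.9 1 0 0"

```text
clock: 5.62
eef_pos: [0.6594, 0.1315, 0.3556]
tool_rot: [-0.009, 1.0, 0.007, 0.0]
ft_force: [1.1, -0.4, 0.1]
grip_width: -0.0001
grasp_force: 0.0
```

Call:
apply_moves --pt "-0.2 0.2 0 0" --pt "-0.2 0.2 0 0" --pt "-0.2 0.2 0 0" --pt "-0.2 0.2 0 0" --pt "-0.15 0.2 0 0"

```text
clock: 6.03
eef_pos: [0.6778, 0.1513, 0.3553]
tool_rot: [-0.009, 1.0, 0.007, -0.0]
ft_force: [-0.1, -0.3, -0.9]
grip_width: -0.0
grasp_force: 0.0
```

```bash
python3 st.py; python3 - <<'E'
from workcell import bot
import cv2
a=bot.camera("side")["image"][100:260,170:345];b=bot.camera("top")["image"][60:220,190:340]
f=lambda i:cv2.resize(i,(400,400),interpolation=cv2.INTER_CUBIC)
cv2.imwrite("pics/c1.png",cv2.hconcat([f(a),f(b)]))
E
```

```text
j [0.214 0.712 1.013 1.87  0.014 0.195]
tip in unit mm [ -3.1  35.1 333.3]
tool axes in unit (cols)
 [[-1.000e+00 -2.300e-03 -4.000e-04]
 [-2.400e-03  9.999e-01  1.430e-02]
 [ 4.000e-04  1.430e-02 -9.999e-01]] x-axis yaw deg -179.87
```

View pics/c1.png

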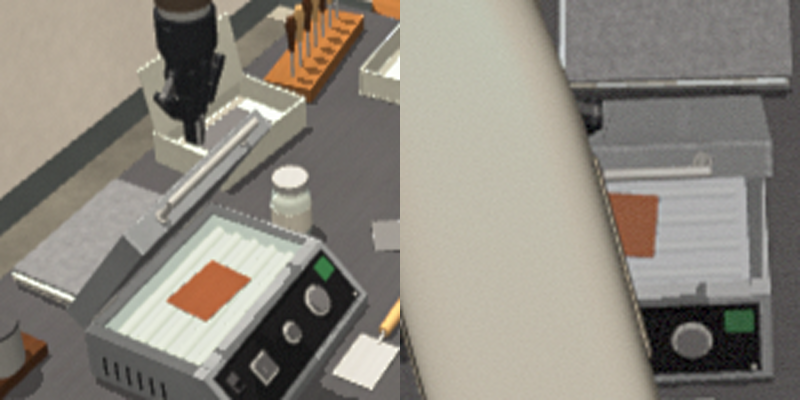

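The side view has the fingertip at about (195,145), right above the bar. I'll lower it onto the bar and work out the arc.

Call:
apply_moves --pt "0 0 0.4 0" --pt "0 0 0.4 0" --pt "0 0 0.4 0" --pt "0 0 0.4 0" --pt "0 0 0.2 0"

```text
clock: 6.55
eef_pos: [0.677, 0.1514, 0.3184]
tool_rot: [-0.009, 1.0, 0.007, -0.001]
ft_force: [0.5, 0.3, 0.2]
grip_width: -0.0003
grasp_force: 0.0
```

```bash
python3 - <<'E'
import numpy as np
a=np.linspace(.9,0,19);x=130-240*np.cos(a)+19*np.sin(a);z=91+240*np.sin(a)+19*np.cos(a)
print(np.c_[a[1:],x[1:],z[1:],-np.diff(x)/20,-np.diff(z)/20].round(2))
E
```

```text
[[ 8.5000e-01 -1.4120e+01  2.8385e+02  4.9000e-01  3.5000e-01]
 [ 8.0000e-01 -2.3580e+01  2.7640e+02  4.7000e-01  3.7000e-01]
 [ 7.5000e-01 -3.2650e+01  2.6850e+02  4.5000e-01  4.0000e-01]
 [ 7.0000e-01 -4.1320e+01  2.6014e+02  4.3000e-01  4.2000e-01]
 [ 6.5000e-01 -4.9560e+01  2.5137e+02  4.1000e-01  4.4000e-01]
 [ 6.0000e-01 -5.7350e+01  2.4220e+02  3.9000e-01  4.6000e-01]
 [ 5.5000e-01 -6.4670e+01  2.3264e+02  3.7000e-01  4.8000e-01]
 [ 5.0000e-01 -7.1510e+01  2.2274e+02  3.4000e-01  5.0000e-01]
 [ 4.5000e-01 -7.7840e+01  2.1250e+02  3.2000e-01  5.1000e-01]
 [ 4.0000e-01 -8.3660e+01  2.0196e+02  2.9000e-01  5.3000e-01]
 [ 3.5000e-01 -8.8930e+01  1.9114e+02  2.6000e-01  5.4000e-01]
 [ 3.0000e-01 -9.3670e+01  1.8008e+02  2.4000e-01  5.5000e-01]
 [ 2.5000e-01 -9.7840e+01  1.6879e+02  2.1000e-01  5.6000e-01]
 [ 2.0000e-01 -1.0144e+02  1.5730e+02  1.8000e-01  5.7000e-01]
 [ 1.5000e-01 -1.0447e+02  1.4565e+02  1.5000e-01  5.8000e-01]
 [ 1.0000e-01 -1.0690e+02  1.3387e+02  1.2000e-01  5.9000e-01]
 [ 5.0000e-02 -1.0875e+02  1.2197e+02  9.0000e-02  5.9000e-01]
 [ 0.0000e+00 -1.1000e+02  1.1000e+02  6.0000e-02  6.0000e-01]]
```

Tip z is about 296 mm and the bar top about 291 mm. I'll start the arc with a little extra downward travel.

Call:
apply_moves --pt "0 0 0.15 0" --pt "0 0 0.15 0" --pt "0.49 0 0.35 0" --pt "0.47 0 0.37 0" --pt "0.45 0 0.4 0"

```text
clock: 6.97
eef_pos: [0.6492, 0.1512, 0.2942]
tool_rot: [-0.009, 1.0, 0.007, 0.002]
ft_force: [-3.6, -1.4, 9.5]
grip_width: -0.0001
grasp_force: 4.5
```

```bash
python3 st.py; python3 - <<'E'
from workcell import bot
import cv2
a=bot.camera("side")["image"][100:260,170:345]
cv2.imwrite("pics/c2.png",cv2.resize(a,None,fx=3,fy=3,interpolation=cv2.INTER_CUBIC))
E
```

```text
j [0.223 0.587 0.632 1.609 0.013 0.205]
tip in unit mm [-31.6  35.5 272.2]
tool axes in unit (cols)
 [[-1.     -0.0025  0.0043]
 [-0.0024  0.9999  0.0142]
 [-0.0044  0.0142 -0.9999]] x-axis yaw deg -179.86
```

View pics/c2.png

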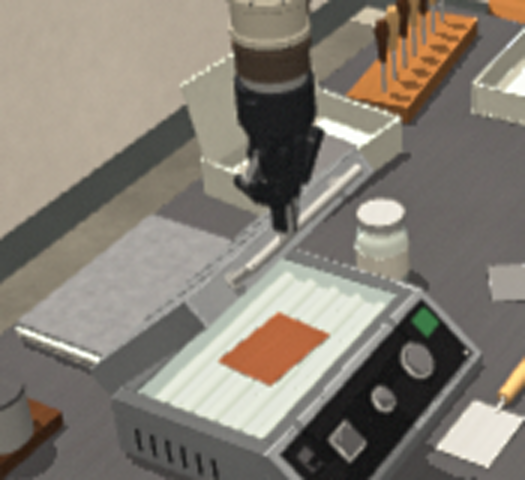

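The fingertip is on the bar at about (287,228), the lid is following, and the force is 9.5 N. I'll continue along the arc.

Call:
apply_moves --pt "0.43 0 0.42 0" --pt "0.41 0 0.44 0" --pt "0.39 0 0.46 0" --pt "0.37 0 0.48 0" --pt "0.34 0 0.5 0"

```text
clock: 7.43
eef_pos: [0.6093, 0.1513, 0.2472]
tool_rot: [-0.01, 1.0, 0.007, 0.0]
ft_force: [-3.5, -1.3, 5.2]
grip_width: 0.0001
grasp_force: 3.0
```

Call:
apply_moves --pt "0.32 0 0.51 0" --pt "0.29 0 0.53 0" --pt "0.26 0 0.54 0" --pt "0.24 0 0.55 0" --pt "0.21 0 0.56 0"

```text
clock: 7.85
eef_pos: [0.5837, 0.1519, 0.192]
tool_rot: [-0.01, 1.0, 0.007, 0.0]
ft_force: [-1.5, -0.7, 3.2]
grip_width: 0.0006
grasp_force: 1.6
```

```bash
python3 st.py
```

```text
j [0.248 0.473 0.18  1.275 0.014 0.229]
tip in unit mm [-97.2  37.3 170. ]
tool axes in unit (cols)
 [[-1.000e+00 -2.900e-03  5.000e-04]
 [-2.900e-03  9.999e-01  1.420e-02]
 [-5.000e-04  1.420e-02 -9.999e-01]] x-axis yaw deg -179.83
```

Call:
apply_moves --pt "0.16 0 0.5 0" --pt "0.13 0 0.5 0" --pt "0.1 0 0.5 0" --pt "0.08 0 0.5 0" --pt "0.05 0 0.4 0"

```text
clock: 8.27
eef_pos: [0.5734, 0.1526, 0.1428]
tool_rot: [-0.01, 1.0, 0.007, -0.0]
ft_force: [-1.3, -0.7, 1.2]
grip_width: 0.0001
grasp_force: 1.0
```

Call:
apply_moves --pt "0.03 0 0.15 0" --pt "0.03 0 0.15 0" --pt "0 0 0.1 0" --pt "0 0 0.1 0" --pt "0 0 0.05 0"

```text
clock: 8.68
eef_pos: [0.5727, 0.153, 0.1321]
tool_rot: [-0.01, 1.0, 0.007, -0.0]
ft_force: [-2.0, -0.7, 1.7]
grip_width: 0.0
grasp_force: 1.0
```

```bash
python3 st.py
```

```text
j [0.254 0.495 0.053 1.126 0.014 0.235]
tip in unit mm [-108.2   38.5  110.1]
tool axes in unit (cols)
 [[-1.000e+00 -3.200e-03 -2.000e-04]
 [-3.200e-03  9.999e-01  1.460e-02]
 [ 2.000e-04  1.460e-02 -9.999e-01]] x-axis yaw deg -179.82
```

Call:
apply_moves --pt "0 0 0.05 0" --pt "0 0 0.05 0" --pt "0 0 0.05 0" --pt "0 0 0 0" --pt "0 0 0 0"

```text
clock: 9.1
eef_pos: [0.5727, 0.153, 0.1318]
tool_rot: [-0.01, 1.0, 0.007, 0.001]
ft_force: [-5.6, -1.4, 13.5]
grip_width: -0.0001
grasp_force: 6.7
```

Call:
apply_moves --pt "0 0 0.05 0" --pt "0 0 0.05 0" --pt "0 0 0 0" --pt "0 0 0 0" --pt "0 0 0 0"

```text
clock: 9.52
eef_pos: [0.5727, 0.153, 0.1316]
tool_rot: [-0.01, 1.0, 0.008, 0.001]
ft_force: [-7.9, -3.0, 21.6]
grip_width: 0.0
grasp_force: 10.9
```

The lid is against its stop at 21 N. Now I'll lift off, move out in front of the bar at the pump key's y, and feel for the bar from the front to fix x.

Call:
apply_moves --pt "0 0 -0.75 0" --pt "0 0 -0.75 0" --pt "0.75 0.6 0 0" --pt "0.75 0.6 0 0" --pt "0 0.6 0 0"

```text
clock: 9.93
eef_pos: [0.5401, 0.1883, 0.158]
tool_rot: [-0.01, 1.0, 0.007, -0.001]
ft_force: [-0.5, 0.1, 0.3]
grip_width: -0.0002
grasp_force: 0.0
```

```bash
python3 st.py; python3 - <<'E'
from workcell import bot
import cv2
a=bot.camera("side")["image"][100:260,170:345]
cv2.imwrite("pics/c3.png",cv2.resize(a,None,fx=3.4,fy=3.4,interpolation=cv2.INTER_CUBIC))
E
```

```text
j [0.328 0.435 0.029 1.162 0.015 0.309]
tip in unit mm [-140.2   74.4  136. ]
tool axes in unit (cols)
 [[-1.     -0.0032 -0.0015]
 [-0.0032  0.9999  0.0148]
 [ 0.0015  0.0148 -0.9999]] x-axis yaw deg -179.81
```

View pics/c3.png

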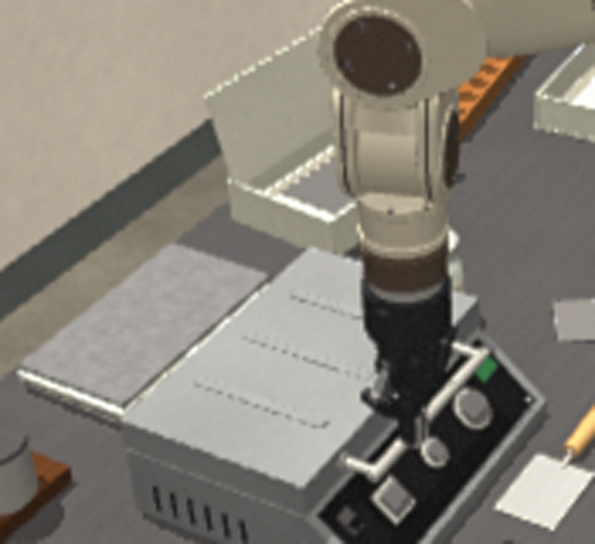

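The lid lies flat and shut, and the fingertip at (415,440) is in front of the bar. I'll go down to tip z of about 80 mm and then edge toward the bar.

Call:
apply_moves --pt "0 0 0.6 0" --pt "0 0 0.6 0" --pt "0 0 0.6 0" --pt "0 0 0.6 0" --pt "0 0 0.4 0"

```text
clock: 10.4
eef_pos: [0.5422, 0.1888, 0.1001]
tool_rot: [-0.01, 1.0, 0.007, -0.001]
ft_force: [0.1, -0.2, 0.2]
grip_width: -0.0001
grasp_force: 0.0
```

Call:
apply_moves --pt "-0.15 0 0 0" --pt "-0.15 0 0 0" --pt "-0.1 0 0 0" --pt "0 0 0 0" --pt "0 0 0 0"

```text
clock: 10.82
eef_pos: [0.5506, 0.1891, 0.1023]
tool_rot: [-0.01, 1.0, 0.007, 0.0]
ft_force: [-1.4, -0.7, 0.6]
grip_width: 0.0
grasp_force: 0.0
```

Call:
apply_moves --pt "-0.05 0 0 0" --pt "-0.05 0 0 0" --pt "0 0 0 0" --pt "0 0 0 0" --pt "0 0 0 0"

```text
clock: 11.23
eef_pos: [0.5515, 0.189, 0.1017]
tool_rot: [-0.01, 1.0, 0.007, -0.0]
ft_force: [-1.8, -1.1, 1.9]
grip_width: -0.0002
grasp_force: 0.9
```

```bash
python3 st.py
```

```text
j [ 0.323  0.504 -0.018  1.046  0.014  0.304]
tip in unit mm [-128.8   74.9   79.7]
tool axes in unit (cols)
 [[-1.000e+00 -3.300e-03 -8.000e-04]
 [-3.300e-03  9.999e-01  1.450e-02]
 [ 8.000e-04  1.450e-02 -9.999e-01]] x-axis yaw deg -179.81
```

Call:
apply_moves --pt "-0.05 0 0 0" --pt "-0.05 0 0 0" --pt "0 0 0 0" --pt "0 0 0 0" --pt "0 0 0 0"

```text
clock: 11.65
eef_pos: [0.5516, 0.189, 0.1015]
tool_rot: [-0.01, 1.0, 0.007, -0.002]
ft_force: [-7.6, 0.0, 5.7]
grip_width: 0.0003
grasp_force: 3.7
```

Call:
apply_moves --pt "0.1 0 0 0" --pt "0.1 0 0 0" --pt "0 0 0.3 0" --pt "0 0 0.3 0" --pt "0 0 0.2 0"

```text
clock: 12.07
eef_pos: [0.5492, 0.1891, 0.0846]
tool_rot: [-0.01, 1.0, 0.007, -0.001]
ft_force: [-2.5, 0.1, 1.4]
grip_width: 0.0003
grasp_force: 0.0
```

Call:
apply_moves --pt "0 0 0.1 0" --pt "0 0 0.1 0" --pt "0 0 0.1 0" --pt "0 0 0 0" --pt "0 0 0 0"

```text
clock: 12.48
eef_pos: [0.549, 0.1891, 0.0788]
tool_rot: [-0.01, 1.0, 0.007, -0.001]
ft_force: [-2.7, -0.5, -1.3]
grip_width: -0.0001
grasp_force: 0.0
```

```bash
python3 st.py
```

```text
j [ 0.325  0.524 -0.05   0.994  0.014  0.305]
tip in unit mm [-131.3   75.    56.8]
tool axes in unit (cols)
 [[-1.     -0.0032 -0.0024]
 [-0.0032  0.9999  0.014 ]
 [ 0.0023  0.014  -0.9999]] x-axis yaw deg -179.81
```

Call:
apply_moves --pt "0 0 0.075 0" --pt "0 0 0.075 0" --pt "0 0 0.05 0" --pt "0 0 0 0" --pt "0 0 0 0"

```text
clock: 12.9
eef_pos: [0.549, 0.1894, 0.0756]
tool_rot: [-0.01, 1.0, 0.007, -0.001]
ft_force: [-5.6, 0.5, 2.8]
grip_width: 0.0
grasp_force: 1.0
```

Call:
apply_moves --pt "0 0 0.05 0" --pt "0 0 0.05 0" --pt "0 0 0.05 0" --pt "0 0 0 0" --pt "0 0 0 0"

```text
clock: 13.32
eef_pos: [0.5491, 0.1896, 0.0729]
tool_rot: [-0.01, 1.0, 0.007, -0.001]
ft_force: [-6.1, 0.6, 2.9]
grip_width: -0.0001
grasp_force: 1.6
```

```bash
python3 st.py
```

```text
j [ 0.325  0.53  -0.058  0.98   0.015  0.305]
tip in unit mm [-131.2   75.5   50.9]
tool axes in unit (cols)
 [[-1.     -0.0037 -0.0014]
 [-0.0037  0.9999  0.0149]
 [ 0.0013  0.0149 -0.9999]] x-axis yaw deg -179.79
```

Call:
apply_moves --pt "0 0 0.05 0" --pt "0 0 0.05 0" --pt "0 0 0.05 0" --pt "0 0 0 0" --pt "0 0 0 0"

```text
clock: 13.73
eef_pos: [0.5499, 0.1896, 0.0701]
tool_rot: [-0.01, 1.0, 0.007, 0.0]
ft_force: [-3.7, -0.5, 3.3]
grip_width: 0.0001
grasp_force: 2.3
```

```bash
python3 st.py; python3 - <<'E'
from workcell import bot
import cv2
a=bot.camera("side")["image"][170:270,240:340]
cv2.imwrite("pics/c4.png",cv2.resize(a,None,fx=5.5,fy=5.5,interpolation=cv2.INTER_CUBIC))
E
```

```text
j [ 0.325  0.534 -0.06   0.972  0.014  0.305]
tip in unit mm [-130.3   75.5   48.1]
tool axes in unit (cols)
 [[-1.000e+00 -3.400e-03  2.000e-04]
 [-3.400e-03  9.999e-01  1.490e-02]
 [-2.000e-04  1.490e-02 -9.999e-01]] x-axis yaw deg -179.8
```

View pics/c4.png

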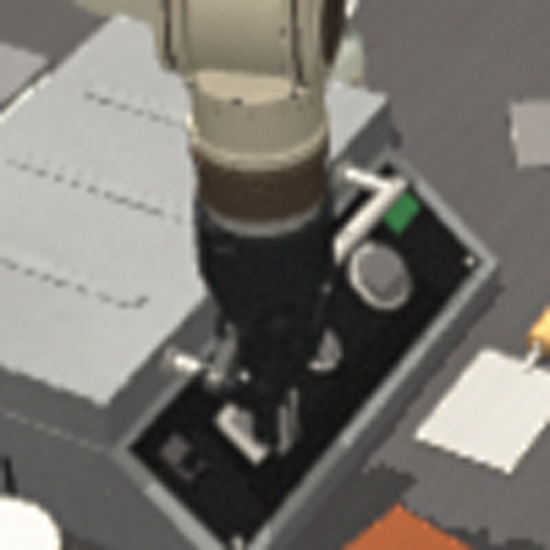

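The finger at about (272,430) is on the lower half of the pump key. I'll press further until the stop can be felt.

Call:
apply_moves --pt "0 0 0.05 0" --pt "0 0 0.05 0" --pt "0 0 0 0" --pt "0 0 0 0" --pt "0 0 0 0"

```text
clock: 14.2
eef_pos: [0.5501, 0.1896, 0.0698]
tool_rot: [-0.01, 1.0, 0.008, 0.001]
ft_force: [-7.7, -1.5, 15.2]
grip_width: -0.0001
grasp_force: 7.1
```

Call:
apply_moves --pt "0 0 0.05 0" --pt "0 0 0.05 0" --pt "0 0 0 0" --pt "0 0 0 0" --pt "0 0 0 0"

```text
clock: 14.62
eef_pos: [0.55, 0.1896, 0.0696]
tool_rot: [-0.01, 1.0, 0.008, 0.001]
ft_force: [-11.2, -1.9, 24.6]
grip_width: 0.0
grasp_force: 12.8
```

```bash
python3 st.py
```

```text
j [ 0.325  0.533 -0.062  0.968  0.014  0.306]
tip in unit mm [-130.2   75.6   47.6]
tool axes in unit (cols)
 [[-1.     -0.0032  0.0021]
 [-0.0032  0.9999  0.0155]
 [-0.0021  0.0155 -0.9999]] x-axis yaw deg -179.82
```

The stop is reached at 24 N with the tip at 47.6 mm, which matches full travel. Now I'll release, lift, and go across to the start key.

Call:
apply_moves --pt "0 0 -0.3 0" --pt "0 0 -0.4 0" --pt "0.05 0 -0.6 0" --pt "0.05 0 -1 0" --pt "0 0 -1 0"

```text
clock: 15.03
eef_pos: [0.5486, 0.1883, 0.1318]
tool_rot: [-0.01, 1.0, 0.007, 0.0]
ft_force: [0.1, -0.1, 0.1]
grip_width: 0.0002
grasp_force: 0.0
```

Call:
apply_moves --pt "0 0 -1 0" --pt "0 -0.3 -0.3 0" --pt "0 -0.8 0 0" --pt "0 -1 0 0" --pt "0 -1 0 0"

```text
clock: 15.45
eef_pos: [0.5499, 0.1253, 0.1564]
tool_rot: [-0.01, 1.0, 0.007, 0.001]
ft_force: [0.2, -0.4, 0.5]
grip_width: 0.0001
grasp_force: 0.0
```

Call:
apply_moves --pt "0 -1 0 0" --pt "0 -1 0 0" --pt "0 -1 0 0" --pt "0 -1 0 0" --pt "0 -0.4 0 0"

```text
clock: 15.87
eef_pos: [0.5512, 0.0353, 0.1547]
tool_rot: [-0.008, 1.0, 0.007, 0.0]
ft_force: [-1.1, 0.1, -0.3]
grip_width: 0.0001
grasp_force: 0.0
```

```bash
python3 st.py; python3 - <<'E'
from workcell import bot
import cv2
a=bot.camera("side")["image"][150:280,210:340]
cv2.imwrite("pics/c5.png",cv2.resize(a,None,fx=4.5,fy=4.5,interpolation=cv2.INTER_CUBIC))
E
```

```text
j [ 0.057  0.403 -0.03   1.137  0.013  0.041]
tip in unit mm [-131.6  -78.9  132.8]
tool axes in unit (cols)
 [[-1.000e+00 -2.000e-04  1.000e-04]
 [-2.000e-04  9.999e-01  1.300e-02]
 [-1.000e-04  1.300e-02 -9.999e-01]] x-axis yaw deg -179.99
```

View pics/c5.png

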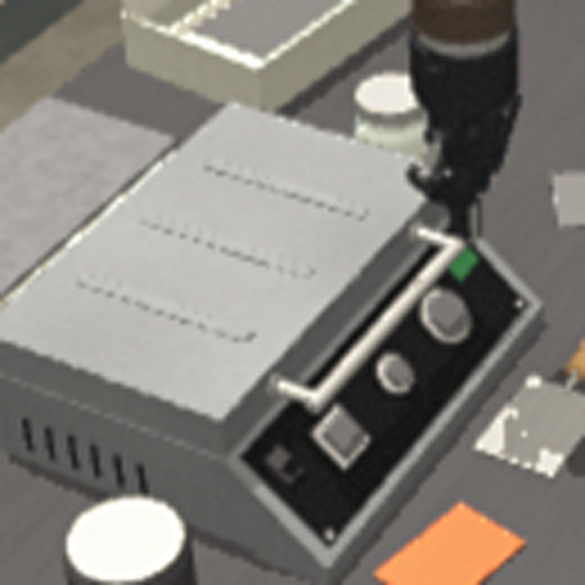

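The lid is shut and all the keys are up. The finger is above the start key at (447,313), so I'll lower it.

Call:
apply_moves --pt "0 0.15 0.7 0" --pt "0 0 0.8 0" --pt "0 0 0.8 0" --pt "0 0 0.7 0" --pt "0 0 0.5 0"

```text
clock: 16.33
eef_pos: [0.5502, 0.0428, 0.0837]
tool_rot: [-0.01, 1.0, 0.007, -0.001]
ft_force: [0.0, 0.1, 0.8]
grip_width: 0.0001
grasp_force: 0.0
```

Call:
apply_moves --pt "0 0 0.1 0" --pt "0 0 0.1 0" --pt "0 0 0.1 0" --pt "0 0 0 0" --pt "0 0 0 0"

```text
clock: 16.75
eef_pos: [0.5513, 0.0423, 0.0801]
tool_rot: [-0.01, 1.0, 0.007, 0.0]
ft_force: [-1.1, -1.0, -0.7]
grip_width: 0.0
grasp_force: 0.0
```

```bash
python3 st.py
```

```text
j [ 0.069  0.476 -0.13   0.963  0.014  0.05 ]
tip in unit mm [-131.4  -71.7   58.1]
tool axes in unit (cols)
 [[-1.     -0.0033  0.001 ]
 [-0.0033  0.9999  0.0145]
 [-0.001   0.0145 -0.9999]] x-axis yaw deg -179.81
```

Call:
apply_moves --pt "0 -0.1 0.1 0" --pt "0 0 0.1 0" --pt "0 0 0.1 0" --pt "0 0 0 0" --pt "0 0 0 0"

```text
clock: 17.17
eef_pos: [0.5508, 0.0402, 0.0736]
tool_rot: [-0.01, 1.0, 0.007, -0.0]
ft_force: [-1.0, -0.2, 3.9]
grip_width: 0.0001
grasp_force: 1.2
```

Call:
apply_moves --pt "0 0 0.1 0" --pt "0 0 0.05 0" --pt "0 0 0.05 0" --pt "0 0 0 0" --pt "0 0 0 0"

```text
clock: 17.58
eef_pos: [0.551, 0.0404, 0.0697]
tool_rot: [-0.01, 1.0, 0.007, 0.0]
ft_force: [-0.1, 0.2, 4.8]
grip_width: 0.0001
grasp_force: 2.1
```

Call:
apply_moves --pt "0 0 0.05 0" --pt "0 0 0.05 0" --pt "0 0 0 0" --pt "0 0 0 0" --pt "0 0 0 0"

```text
clock: 18.0
eef_pos: [0.5512, 0.0405, 0.0684]
tool_rot: [-0.01, 1.0, 0.007, 0.0]
ft_force: [-1.8, -0.2, 8.1]
grip_width: -0.0001
grasp_force: 3.7
```

```bash
python3 st.py
```

```text
j [ 0.066  0.489 -0.144  0.936  0.014  0.046]
tip in unit mm [-131.5  -73.6   46.4]
tool axes in unit (cols)
 [[-1.     -0.0032  0.0011]
 [-0.0032  0.9999  0.0145]
 [-0.0011  0.0145 -0.9999]] x-axis yaw deg -179.82
```

Call:
apply_moves --pt "0 0 0.05 0" --pt "0 0 0.05 0" --pt "0 0 0 0" --pt "0 0 0 0" --pt "0 0 0 0"

```text
clock: 18.42
eef_pos: [0.5513, 0.0405, 0.0682]
tool_rot: [-0.01, 1.0, 0.007, 0.001]
ft_force: [-5.6, -0.7, 19.2]
grip_width: -0.0001
grasp_force: 9.2
```

Call:
apply_moves --pt "0 0 -0.3 0" --pt "0 0 -0.4 0" --pt "0.05 0 -0.6 0" --pt "0.05 0 -1 0" --pt "0 0 -1 0"

```text
clock: 18.83
eef_pos: [0.5478, 0.0395, 0.1309]
tool_rot: [-0.01, 1.0, 0.007, -0.002]
ft_force: [0.4, -0.0, -0.1]
grip_width: -0.0002
grasp_force: 0.0
```

Call:
apply_moves --pt "0.3 0 -1 0" --pt "0.3 0 -0.8 0" --pt "0.3 0 -0.5 0" --pt "0 0 0 0" --pt "0 0 0 0"

```text
clock: 19.25
eef_pos: [0.5308, 0.0385, 0.1773]
tool_rot: [-0.01, 1.0, 0.007, 0.0]
ft_force: [0.2, 0.2, -0.0]
grip_width: -0.0
grasp_force: 0.0
```

Call:
apply_moves --pt "0 0 0 0" --pt "0 0 0 0" --pt "0 0 0 0" --pt "0 0 0 0" --pt "0 0 0 0"

```text
clock: 19.67
eef_pos: [0.5306, 0.0384, 0.1767]
tool_rot: [-0.01, 1.0, 0.007, -0.001]
ft_force: [-0.2, -0.3, 0.8]
grip_width: 0.0002
grasp_force: 0.0
```

```bash
python3 - <<'E'
from workcell import bot
import cv2
a=bot.camera("side")["image"][140:360,190:420]
cv2.imwrite("pics/c6.png",cv2.resize(a,None,fx=2.6,fy=2.6,interpolation=cv2.INTER_CUBIC))
E
```

```text
(no output)
```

View pics/c6.png

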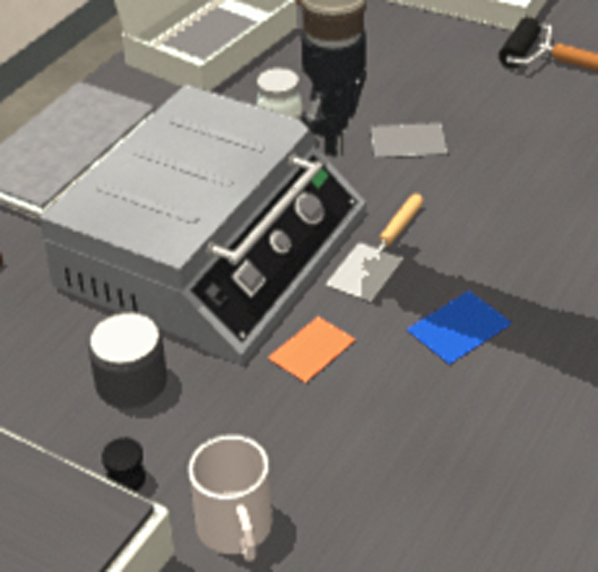

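The lid is shut, the keys at (249,277), (280,240) and (311,208) are up, the bystanders are in place, and the arm is clear. I'm handing the job in.

```bash
python3 -c "
from workcell import bot
print(bot.job_done())"
```

```text
the job is handed in; nothing more can be done
None
```

The lid was lowered onto its stop, then the pump key and the start key were each pressed to the stop and released, and the job is handed in at about 20 s; no verdict came back, and the plate could not be seen under the shut lid.

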